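# Seat the temperature probe through its guide stand

## Robot

A 6-joint arm with a two-finger parallel gripper is mounted at the origin on the work surface. World frame = base frame: x ahead of the robot, y to its left, z up, the work surface at z = 0. Lengths are in m, angles in degrees, forces in N, time in s.
With the tool pointing down it reaches from about 0.25 to 0.725 m from the base axis. Payload 9.7 kg.
Tool frame: the origin (TCP) lies between the finger pads, 19 mm behind the fingertips; this is the grasp point; z points along the fingers, y is the line along which they close (so a half turn about z gives the same grasp; the last joint's range is limited). The gripper opens to 85 mm and grips with 20 to 120 N. Pads are 22 mm wide; open, the fingers measure 114 mm over their backs; the gripper's body (76 mm by 85 mm) begins 54 mm behind the grasp point. The pads swing forward as they close: fully open they stand 13 mm farther back than shut.
Start: joints at [-77.292, 4.979, 10.078, 95.1, 0, 90], TCP at [0.121, -0.537, 0.25] pointing down, gripper open.
Joint ranges: [-179.16, 179.16], [-48.56, 103.87], [-65.8, 70.77], [-126.05, 130.52], [-82.76, 87.17], [-180, 180]. Speed limits (degrees/s): [127.2, 127.2, 147.25, 180, 180, 180].

## Interface

Orientations are given as a 3x3 rotation matrix whose columns are the frame's x, y, z axes.
In Python, from rig import env gives the robot as it stands. Calls block until the motion is done:
- env.move_to(position, orientation): joint-space move of the TCP to a pose.
- env.move_linear(position, ori=None, speed=0.15, force_limit=None): straight line of the TCP; ori=None keeps the orientation; speed is the mean speed in m/s. With force_limit (N) it stops when the force on the tool has changed by that much, and returns True; else False.
- env.move_j(angles): joint-space move.
- env.set_gripper(opening, grip_force=None): opening from 0.0 (shut) to 1.0 (fully open); grip_force is the grip in N (None keeps the last); returns when the fingers have stopped.
- env.dwell(seconds).
- env.inverse_kinematics(position, orientation): joint angles nearest the present ones, or None.
- env.get_image(name): name is "side" or "top"; returns the picture (420x560x3 uint8, blue, green, red); there is no depth.
- env.camera_info(name): a dict with "vertical_fov" (degrees; the focal length in pixels is half the picture's height over the tangent of half this angle, whatever the lens; pixels are square), "cx", "cy" (the principal point, pixels), "rvec" (rotation vector, rad) and "tvec" (3), from world to camera coordinates, as OpenCV has them. Camera axes: x right, y down, z forward; pixel columns grow to the right and rows downward; lengths in m; the calibration is good to about 2 mm. A picture is of the moment at which its call begins. camera_info takes no time and is no camera call.
A pose or a line that the arm cannot do raises env.PlanningError and nothing moves.
- env.hand_in(): hands the job in; it is judged then, once.
Readings, each from a call of its own:
- env.get_t(): time.
- env.get_joint_positions(): joint angles.
- env.get_qd(): joint speeds.
- env.get_joint_efforts(): joint torques, N m.
- env.get_tcp_pos(): TCP position.
- env.get_ee_rot(): TCP orientation.
- env.get_force(): force on the tool from outside, world axes, zero at the start.
- env.get_wrist_torque(): the same for the moment, N m.
- env.get_gripper_width(): opening from 0.0 (shut) to 1.0 (fully open).
- env.get_finger_force(): force on a finger pad.
Only numpy, scipy, OpenCV 4.12 (cv2) and the standard library are available. Lean on these libraries where they do the work, as an engineer would, in place of code of your own. Each camera call takes 0.05 s, during which the arm holds its last target. There are 200 camera calls.

## Task

Lift the red-handled temperature probe out of the rack and thread it straight down through the upper and then the lower guide bush of the stand into the well of the copper block. Feel with its tip for the sprung seat hidden in the well and finish while still gripping the handle and pressing the probe gently on that seat: do not let go and do not push hard. Leave the blue probe, the amber bottle and the white jar where they are.

Things in the scene. Friction and masses are not known exactly. Their poses are not given: they have to be found in the camera images.
- red_probe: The temperature probe to use: upright steel rod, 10 mm diameter, 130 mm from tip to collar, red handle on top. Origin: the very tip, on the axis; z runs up the rod. The tip tapers to 5 mm diameter over its last 8 mm. Black collar, 28 mm diameter, 130 to 135 mm above the tip. About 70 g. It starts hanging by its collar in one of the rack's two holes, free to be lifted straight out.
- red_probe_handle (a point): On the axis of the red handle, 160 mm above the probe's tip: the place to grip. The handle is a plastic cylinder of 24 mm diameter, from 135 to 182 mm above the tip.
- blue_probe: A probe of exactly the same shape with a blue handle, hanging in the other hole of the rack: leave it there. Origin: its tip. The top of its handle stands 192 mm above the bench, so the red probe must be carried round it or high over it.
- rack: White plastic rack, fixed. Origin: centre of its underside; z up, y along the row of holes. Foot 70 x 170 mm; top plate 50 (x) by 160 mm (y), its top 140 mm above the bench, with two 14 mm holes 45 mm either side of the centre along y (either may hold the red probe). The tips hang 10 mm above the bench: raise the tip above 140 mm to clear the plate.
- stand: Guide stand, fixed: grey base plate 8 mm thick, 170 x 110 mm. Origin: on the bench, under the common upright axis of both bushes and the well; z up. A steel post, 14 mm diameter, 125 mm high (the stand's highest part), 85 mm from that axis on the stand's -x side, carries two aluminium arms, one above the other, ending in the bushes.
- upper_bush (a point): Centre of the mouth (top face) of the upper bush (bore lined in yellow plastic), 120 mm above the bench. Bore 13 mm (rod 10 mm), 12 mm deep, straight up and down, not chamfered; 32 mm square outside.
- lower_bush (a point): Centre of the mouth (top face) of the lower bush (also yellow-lined), 80 mm above the bench, on the same upright axis as the upper one. Bore 13 mm, 10 mm deep, not chamfered.
- block: Copper heating block, 70 x 70 x 48 mm, fixed on the base plate under the bushes. Origin: centre of its underside. A 25 mm round well goes down it on the axis of the bushes. In the well, 14 to 36 mm below the block's top (unknown, not reported), is a sprung rubber seat: it resists with 1.5 N at first touch, then 0.5 N more per mm, up to a hard stop after 8 mm (5.5 N).
- well_rim (a point): Centre of the well's mouth on the top of the copper block, 56 mm above the bench.
- amber_bottle: Bystander: loose amber glass bottle, 56 mm diameter, 130 mm high. Origin: centre of its underside.
- white_jar: Bystander: loose white jar with blue cap, 60 mm diameter, 85 mm high. Origin: centre of its underside.

How it is judged:
By the outcome, as a careful person would: the job done as asked, in the order asked, and still so for the second after the job is handed in, while the arm keeps its last pose, push and grip.
It also fails if it takes over 51 s, if anything falls off the work surface, if the arm or the gripper's body presses on something with over 40 N, if the wrist force passes 120 N, or if a joint passes its speed limit or range.

## Working session

There is one attempt and no reset: what is moved stays moved. The work goes in short steps, each a Python script; the robot and the scene stay as the last script left them, time stands still between calls to the robot, and variables do not carry over. Pictures are saved under pics/ and viewed, at most 10 in all, crops included, and the job is handed in when it is done.

```bash
ls; mkdir -p pics; python3 - <<'E'
from rig import env
import cv2
for n in("side","top"):
    cv2.imwrite(f"pics/{n}0.png",env.get_image(n)); print(n,env.camera_info(n))
print(env.get_t(),env.get_ee_rot())
E
```

```text
pics
rig.py
side {'vertical_fov': 53.23340362614445, 'cx': 276.231407323309, 'cy': 208.67172403459475, 'rvec': array([ 0.15066726, -2.78314018,  1.36289061]), 'tvec': array([0.54999247, 0.11827389, 0.83637182])}
top {'vertical_fov': 44.644432799065015, 'cx': 285.11812660057427, 'cy': 203.29970265981373, 'rvec': array([ 2.15565627, -2.11657495,  0.20781922]), 'tvec': array([0.00584742, 0.57521928, 0.96646295])}
0.1 [[ 9.75493549e-01  2.20027899e-01 -2.45903887e-04]
 [ 2.20028036e-01 -9.75492920e-01  1.10719421e-03]
 [ 3.73611410e-06 -1.13416655e-03 -9.99999357e-01]]
```

View pics/side0.png

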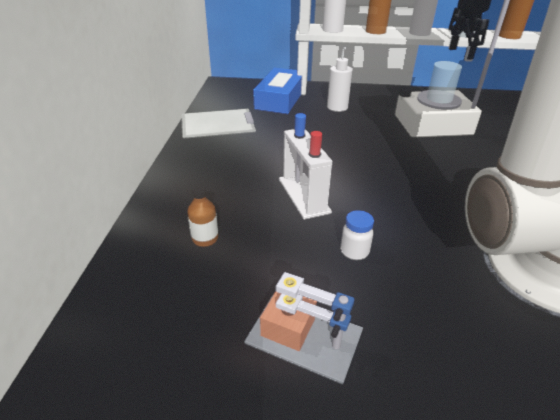

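View pics/top0.png

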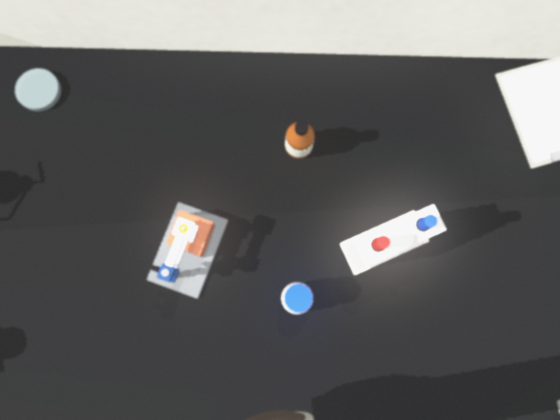

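The side view shows red handle ~(316,143), blue ~(300,125), bushes ~(290,282)/(289,300). The top view shows red ~(381,243) and the yellow ring ~(183,229). I'll zoom in on these.

```bash
python3 - <<'E'
import cv2,numpy as np
s=cv2.imread("pics/side0.png");t=cv2.imread("pics/top0.png")
c=lambda im,u,v,h=25:cv2.resize(im[v-h:v+h,u-h:u+h],(390,290*390//390+0),interpolation=cv2.INTER_NEAREST)
cv2.imwrite("pics/crop.png",np.vstack([np.hstack([c(s,316,143),c(s,290,292)]),np.hstack([c(t,381,243),c(t,183,229)])]))
for n,im in(("s",s),("t",t)):
    h=cv2.cvtColor(im,cv2.COLOR_BGR2HSV)
    for nm,lo,hi in(("red",(0,190,80),(4,255,255)),("red2",(174,150,80),(180,255,255)),("yel",(20,110,90),(35,255,255)),("blue",(108,150,80),(122,255,255))):
        k,_,st,ce=cv2.connectedComponentsWithStats(cv2.inRange(h,lo,hi))
        print(n,nm,[(st[i].tolist(),ce[i].round(1).tolist()) for i in range(1,k) if 8<st[i,4]<900][:8])
E
```

```text
s red []
s red2 []
s yel [([284, 278, 12, 9, 41], [289.5, 281.7]), ([284, 296, 11, 8, 30], [288.4, 300.4])]
s blue [([490, 0, 12, 15, 57], [496.2, 6.9]), ([525, 0, 24, 30, 153], [537.0, 14.6]), ([483, 11, 6, 4, 11], [485.3, 12.5]), ([487, 12, 5, 7, 9], [489.6, 15.7]), ([490, 14, 6, 9, 18], [492.9, 18.3]), ([463, 49, 23, 23, 136], [475.8, 61.1]), ([484, 50, 42, 40, 459], [505.4, 72.8]), ([510, 50, 22, 8, 52], [522.8, 53.3])]
t red []
t red2 []
t yel [([183, 228, 4, 4, 9], [184.7, 229.4])]
t blue []
```

View pics/crop.png

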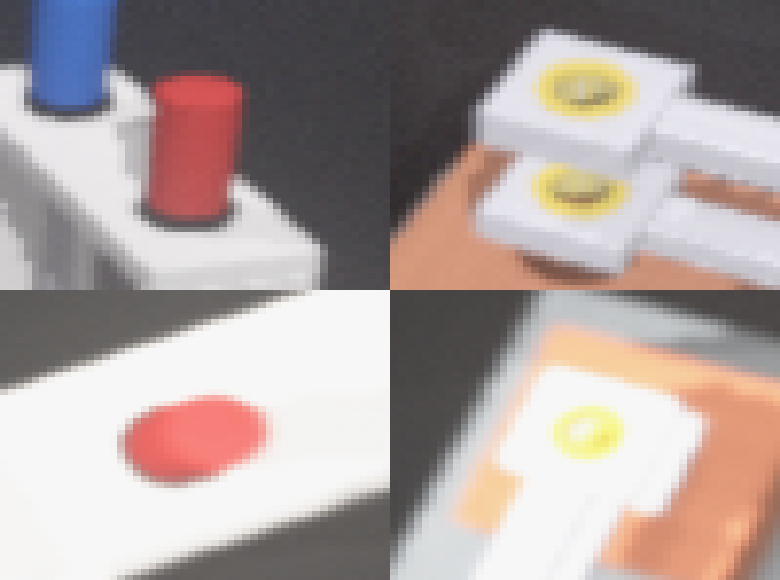

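The crops show the yellow upper ring at side (289.5,281.8) and top (182.9,228.0). The red handle's top face is at side (316.0,133.2) and top ≈(383.3,243).

```bash
cat > h.py <<'E'
import cv2,numpy as np
from rig import env
def cam(n):
    c=env.camera_info(n); R=cv2.Rodrigues(np.array(c["rvec"]))[0]; f=210/np.tan(np.radians(c["vertical_fov"]/2))
    return np.array([[f,0,c["cx"]],[0,f,c["cy"]],[0,0,1]]),R,np.array(c["tvec"]).reshape(3)
def ray(n,u,v):
    K,R,t=cam(n); d=R.T@np.linalg.solve(K,[u,v,1]); return -R.T@t,d/np.linalg.norm(d)
def plane(n,u,v,z):
    o,d=ray(n,u,v); return o+d*(z-o[2])/d[2]
def proj(n,P):
    K,R,t=cam(n); p=K@(R@np.asarray(P)+t); return p[:2]/p[2]
def tri(ps,pt):
    A=np.zeros((3,3));b=np.zeros(3)
    for n,p in(("side",ps),("top",pt)):
        o,d=ray(n,*p); M=np.eye(3)-np.outer(d,d); A+=M; b+=M@o
    return np.linalg.solve(A,b)
E
python3 - <<'E'
from h import *
np.set_printoptions(precision=4,suppress=True)
for nm,s,t,z in(("bush",(289.5,281.8),(182.9,228.0),.12),("red",(316.,133.2),(383.3,243),.192)):
    print(nm,plane("side",*s,z),plane("top",*t,z),tri(s,t))
print("lower",plane("side",288.4,300.2,.08))
# others rough
print("blue",plane("side",300.3,119,.192),plane("top",430,222,.192))
print("bottle top",plane("side",200,201,.13),plane("top",301,127,.13)); print("jar",plane("side",360,221,.085),plane("top",298,297,.085))
print("post",plane("side",343,299,.125),plane("top",166,272,.125))
print(ray("side",276,208)[0],ray("top",280,203)[0])
E
```

```text
bush [0.5121 0.2041 0.12  ] [0.513  0.2037 0.12  ] [0.5126 0.2038 0.1198]
red [ 0.4867 -0.1471  0.192 ] [ 0.4848 -0.1487  0.192 ] [ 0.4858 -0.149   0.1909]
lower [0.5126 0.2066 0.08  ]
blue [ 0.5231 -0.2096  0.192 ] [ 0.5222 -0.2293  0.192 ]
bottle top [0.6947 0.0305 0.13  ] [ 0.7075 -0.0099  0.13  ]
jar [0.39   0.0001 0.085 ] [ 0.3922 -0.01    0.085 ]
post [0.4318 0.2332 0.125 ] [0.4325 0.2288 0.125 ]
[0.4903 0.6425 0.6023] [0.3954 0.0317 1.0524]
```

```bash
cat >> h.py <<'E'
u=np.array([.41,-.91,0]);u/=np.linalg.norm(u)
def ori(sgn):
    z=np.array([0,0,-1.]); y=sgn*np.array([-u[1],u[0],0]); return np.column_stack([np.cross(y,z),y,z])
E
python3 - <<'E'
from h import *
np.set_printoptions(precision=3,suppress=True)
P=np.array([.4858,-.1483,0]);B=np.array([.5126,.2038,0])
for s in(1,-1):
    for q,z in((P,.27),(P,.17),(P,.32),(B,.32),(B,.18)):
        print(s,z,env.inverse_kinematics(q+[0,0,z],ori(s)))
E
```

```text
1 0.27 [-16.976  -0.316   6.847  97.163   0.     48.77 ]
1 0.17 [-16.976  -1.654  -5.56   86.094   0.     48.77 ]
1 0.32 [-16.976   1.387  14.242 102.855   0.     48.77 ]
1 0.32 [ 21.682   7.513  20.77  103.257   0.     87.428]
1 0.18 [21.682  4.328  1.637 87.308  0.    87.428]
-1 0.27 [ -16.976   -0.316    6.847   97.163    0.    -131.23 ]
-1 0.17 [ -16.976   -1.654   -5.56    86.094    0.    -131.23 ]
-1 0.32 [ -16.976    1.387   14.242  102.855    0.    -131.23 ]
-1 0.32 [ 21.682   7.513  20.77  103.257   0.    -92.572]
-1 0.18 [ 21.682   4.328   1.637  87.308   0.    -92.572]
```

```bash
python3 - <<'E'
from h import *
np.set_printoptions(precision=4,suppress=True)
P=np.array([.4858,-.1483,0])
env.move_to(P+[0,0,.27],ori(1))
print(env.get_t())
env.move_linear(P+[0,0,.17],speed=.08,force_limit=5)
env.set_gripper(0.0,60)
print(env.get_t(),env.get_tcp_pos(),env.get_gripper_width(),env.get_finger_force(),env.get_force(),env.get_wrist_torque())
cv2.imwrite("pics/g.png",env.get_image("side"))
print(env.move_linear(P+[0,0,.325],speed=.08,force_limit=10))
print(env.get_t(),env.get_tcp_pos(),env.get_gripper_width(),env.get_finger_force(),env.get_force(),env.get_wrist_torque())
im=env.get_image("side");cv2.imwrite("pics/l.png",im)
print(proj("side",P+[0,0,.165]))
cv2.imwrite("pics/lc.png",np.hstack([cv2.resize(cv2.imread("pics/g.png")[80:220,250:390],(400,400)),cv2.resize(im[20:220,250:390],(400,571))[:400]]))
E
```

```text
2.025
4.025 [ 0.4859 -0.1483  0.1702] 0.26644813037979426 58.644758462905884 [-0.4566 -0.7531  2.7075] [ 0.03    0.008  -0.0135]
False
6.1667 [ 0.4857 -0.1483  0.3246] 0.26533370385970073 58.66695463657379 [-0.7855 -0.5988 -0.6198] [-0.0306 -0.0069 -0.02  ]
[315.6078 144.405 ]
```

View pics/lc.png

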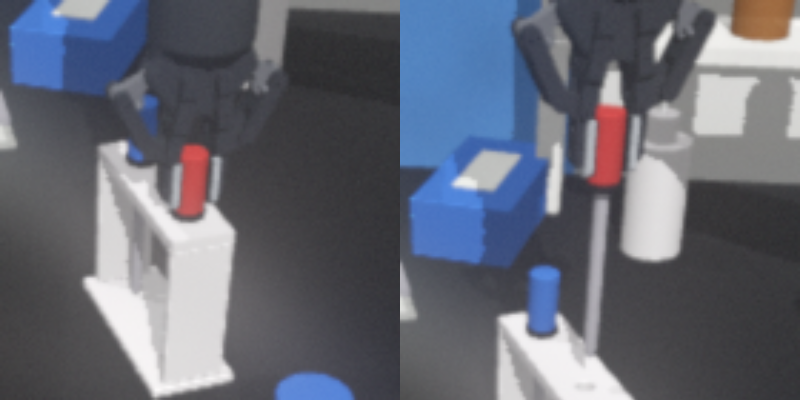

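The left half shows the handle gripped in the rack; the right half shows the probe out, with the rod tip above the rack at about crop (590,355). Next I'll carry it over the bush and measure the rod axis.

```bash
python3 - <<'E'
from h import *
np.set_printoptions(precision=4,suppress=True)
B=np.array([.5126,.2038,0])
env.move_to(B+[0,0,.325],ori(1))
env.move_linear(B+[0,0,.295],speed=.06,force_limit=3)
env.dwell(.3)
im=env.get_image("side");cv2.imwrite("pics/b.png",im); cv2.imwrite("pics/bt.png",env.get_image("top"))
print(env.get_t(),env.get_tcp_pos(),env.get_force(),env.get_wrist_torque())
p=env.get_tcp_pos()
for h in(0,.008,.05,.1,.13,.16):print(h,proj("side",[p[0],p[1],p[2]-.16+h]))
cv2.imwrite("pics/bc.png",cv2.resize(im[200:300,250:330],None,fx=6,fy=6,interpolation=cv2.INTER_NEAREST))
E
```

```text
8.5917 [0.5127 0.2038 0.2951] [ 0.4681 -0.1348 -0.1698] [ 0.0068 -0.0021 -0.0356]
0 [289.4229 274.8262]
0.008 [289.5669 271.1286]
0.05 [290.3612 250.728 ]
0.1 [291.4002 224.044 ]
0.13 [292.0789 206.6136]
0.16 [292.8043 187.9839]
```

View pics/bc.png

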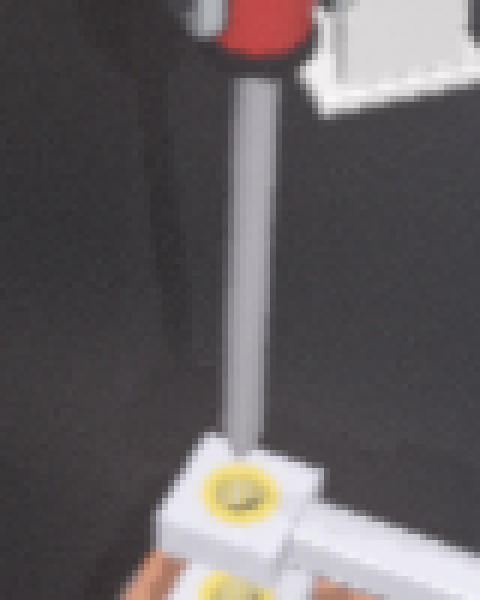

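The crop shows the rod upright, its tip at ~(289.9,275) and the ring centre at ~(289.4,281.8). That is nearly aligned, so I'll measure it at sub-pixel level.

```bash
python3 - <<'E'
from h import *
im=cv2.imread("pics/b.png");g=cv2.cvtColor(im,cv2.COLOR_BGR2GRAY).astype(float)
R=np.arange(216,266);c=[]
for r in R:
    w=g[r,280:302]; w=np.clip(w-np.percentile(w,30)-15,0,60); x=np.arange(280,302); c.append((w*x).sum()/w.sum())
k=np.polyfit(R,c,1); res=np.array(c)-np.polyval(k,R); print("rod",k[0],np.polyval(k,[216,266,275,281.8]),res.std())
p=[.5127,.2038];a=np.array([proj("side",p+[z]) for z in(.12,.135,.15,.25)]); print("pred x at rows",np.interp([216,266,275,281.8],a[:,1][::-1],a[:,0][::-1]))
for f in("side0","b"):
    q=cv2.imread(f"pics/{f}.png"); h=cv2.cvtColor(q,cv2.COLOR_BGR2HSV)
    m=cv2.inRange(h,(20,60,80),(35,255,255)); m[:,:275]=0;m[:,305:]=0;m[:274]=0;m[291:]=0
    pts=cv2.findNonZero(m); hull=cv2.convexHull(pts); M=cv2.moments(hull); print(f,"ring",M["m10"]/M["m00"],M["m01"]/M["m00"],cv2.boundingRect(pts),cv2.fitEllipse(hull))
E
```

```text
rod -0.04491140718009108 [292.33571502 290.09014466 289.685942   289.38054443] 0.08392120506495411
pred x at rows [291.68693438 289.74255657 289.39256856 289.1342742 ]
side0 ring 289.5099206349206 281.7420634920635 (284, 277, 12, 10) ((289.5379943847656, 281.85638427734375), (9.706080436706543, 12.061098098754883), 93.54136657714844)
b ring 289.5099206349206 281.7420634920635 (284, 277, 12, 10) ((289.5379943847656, 281.85638427734375), (9.706080436706543, 12.061098098754883), 93.54136657714844)
```

```bash
python3 - <<'E'
from h import *
np.set_printoptions(precision=3,suppress=True)
B=np.array([.5126,.2038,0])
for tip,v in((.112,.025),(.085,.03),(.06,.025)):
    s=env.move_linear(B+[0,0,tip+.16],speed=v,force_limit=2.)
    print(s,env.get_t(),env.get_tcp_pos(),env.get_force(),env.get_wrist_torque())
    if s:break
im=env.get_image("side");cv2.imwrite("pics/i.png",im)
cv2.imwrite("pics/ic.png",cv2.resize(im[220:330,250:330],None,fx=5,fy=5,interpolation=cv2.INTER_NEAREST))
E
```

```text
False 9.6583 [0.513 0.204 0.272] [-0.725  0.125 -1.575] [ 0.015 -0.038  0.01 ]
False 10.7083 [0.513 0.204 0.245] [ 0.872 -0.981 -0.6  ] [ 0.039 -0.003 -0.019]
False 11.8583 [0.513 0.204 0.22 ] [-0.836  0.06  -1.412] [ 0.004  0.007 -0.038]
```

View pics/ic.png

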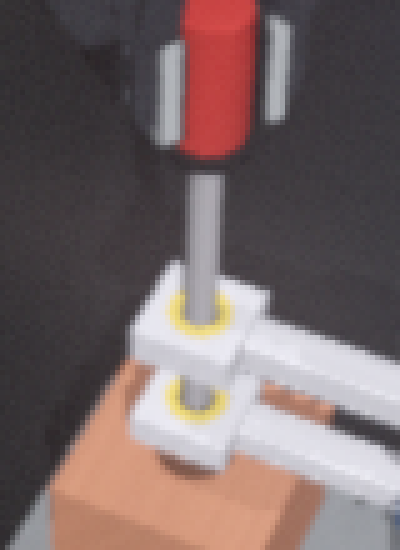

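The rod is cleanly through both bushes. Next I'll feel for the seat with averaged forces.

```bash
python3 - <<'E'
from h import *
np.set_printoptions(precision=2,suppress=True)
B=np.array([.5126,.2038,0])
def f(n):
    a=[]
    for _ in range(n): env.dwell(.02); a.append(env.get_force())
    return np.mean(a,0),np.std(a,0)
env.move_linear(B+[0,0,.21],speed=.03,force_limit=4); env.dwell(.2)
f0,s=f(25);print("base",f0,s,env.get_t())
tip=.050; hist=[]
while tip>.014:
    tip-=.001
    st=env.move_linear(B+[0,0,tip+.16],speed=.015,force_limit=5)
    m,_=f(12); d=m-f0
    print(round(tip*1e3),d,st,round(env.get_t(),1),flush=True)
    if d[2]>2.2 or st: break
print(env.get_tcp_pos()*1000, f(25)[0]-f0,env.get_wrist_torque())
E
```

```text
base [-0.05  0.05 -0.68] [0.61 0.43 0.46] 13.0083
49 [ 0.17  0.09 -0.08] False 13.5
48 [-0.04 -0.    0.18] False 13.9
47 [-0.2   0.    0.11] False 14.4
46 [-0.16 -0.34  0.03] False 14.8
45 [-0.14  0.05  0.11] False 15.3
44 [ 0.03 -0.12  0.07] False 15.7
43 [-0.01 -0.21 -0.03] False 16.2
42 [-0.12 -0.16  0.19] False 16.6
41 [-0.   -0.2  -0.02] False 17.1
40 [0.06 0.12 0.05] False 17.5
39 [ 0.03 -0.04  0.01] False 18.0
38 [ 0.07 -0.15  0.15] False 18.4
37 [ 0.15 -0.12 -0.29] False 18.9
36 [-0.36 -0.02 -0.29] False 19.3
35 [-0.01  0.16  0.04] False 19.8
34 [0.14 0.22 0.24] False 20.2
33 [ 0.06 -0.24  0.09] False 20.7
32 [ 0.32 -0.18  0.13] False 21.1
31 [-0.2  -0.33  0.12] False 21.6
30 [ 0.18 -0.31 -0.04] False 22.0
29 [ 0.01 -0.15  0.04] False 22.5
28 [ 0.25 -0.13 -0.13] False 22.9
27 [ 0.05  0.09 -0.08] False 23.4
26 [ 0.25 -0.29  0.01] False 23.8
25 [-0.05 -0.06  0.15] False 24.3
24 [ 0.08 -0.02 -0.09] False 24.7
23 [ 0.23 -0.15  1.35] False 25.2
22 [0.33 0.43 2.08] False 25.6
21 [0.22 0.19 2.4 ] False 26.1
[512.65 203.83 181.08] [0.31 0.12 2.45] [ 0.06 -0.17  0.04]
```

```bash
python3 - <<'E'
from h import *
im=env.get_image("side"); cv2.imwrite("pics/end.png",im)
print(env.get_gripper_width(),env.get_finger_force(),np.mean([(env.dwell(.02),env.get_force())[1][2] for _ in range(20)])+.68,env.get_t())
print(env.hand_in())
E
```

```text
0.26868473072833865 58.8074916601181 2.4566965928458377 26.8583
the job is handed in; nothing more can be done
None
```

The job is handed in at about 27 s: the red probe is through both bushes, still gripped, and pressing the sprung seat at about 2.5 N, roughly 2 mm past first touch; I did not aim at or touch the blue probe, bottle or jar, though I took no final look at them.

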